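# Fetch the check weight from behind the spices and set it on the portion scale

### The job

The portion scale needs checking: the brass check weight stands at the back of the spice caddy, hemmed in by the steel shaker, the square tin and the pepper mill. Stand all three upright on the long side tray first; then, while all three wait there, fetch the weight and stand it in the middle of the scale's platter; finally put the shaker, the tin and the mill each back on the very spot in the caddy where it stood at the start. Never let any of the four tip over.

Things in the scene. Friction and masses are not known exactly. Their poses are not given: they have to be found in the camera images.
- shaker: Round polished steel spice shaker with a domed, pierced top: a straight cylinder 44 mm in diameter up to 98 mm, then a dome to 112 mm. About 250 g. Origin: centre of its underside; z is its upright axis. It starts in the caddy.
- tin: Square plain metal spice tin with a flat lid: 42 x 42 mm up to 94 mm, then the lid 44 x 44 mm from 94 to 104 mm; a small dark flap on the lid makes it 106 mm high in all. About 200 g. Origin: centre of its underside; z up; x and y square to its side faces. It starts in the caddy.
- mill: Dark wooden pepper mill with a narrow waist: foot 48 mm in diameter, waist 34 mm at 42 to 52 mm height, a straight cylindrical head 42 mm in diameter from 72 to 102 mm height, and a small steel ball on top; 121 mm high in all. About 280 g. Origin: centre of its underside; z is its upright axis. It starts in the caddy.
- weight: Brass 500 g check weight: a straight cylinder 38 mm in diameter and 41 mm high, above it a 16 mm neck and a 24 mm flat button; 60 mm high in all. Origin: centre of its underside; z is its upright axis. It starts in the caddy, towards the back, with the shaker, tin and mill about 60 mm from it (centre to centre), one in front of it (nearer the robot) and one to either side; they are taller than it.
- caddy: Spice caddy, a fixed shallow steel tray 150 mm (its x, front to back) by 200 mm (its y), with a rim 14 mm high; its inner floor is 4 mm above the counter. Origin: centre of its underside, on the counter. A loose steel cutter ring (38 mm wide, 20 mm high) and a white jar lid (36 mm wide, 12 mm high) also lie in its two front corners and have no part in the job.
- side_tray: Long side tray, fixed shallow aluminium tray 280 mm (its x) by 120 mm (its y), rim 12 mm high, walls 4 mm thick, empty at the start; its inner floor is 4 mm above the counter. Origin: centre of its underside, on the counter. It stands left or right of the caddy, the scale on the other side.
- scale: Portion scale, fixed: grey housing 180 mm (its x) by 160 mm (its y), dark display on its front (-x) edge, with a round steel platter 132 mm in diameter on top. Origin: centre of its underside, on the counter. The platter does not move.
- platter (a point): Centre of the upper face of the scale's platter, 55 mm above the counter; z up.
Mind the look-alikes: they are no part of the job. Leave any red or turquoise look-alike of the tin alone.

How it is judged:
By the outcome, as a careful person would: the job done as asked, in the order asked, and still so for the second after the job is handed in, with the robot touching nothing.
It also fails if it takes over 147 s, if anything falls off the work surface, if the arm or the gripper's body presses on something with over 40 N, if the wrist force passes 120 N, or if a joint passes its speed limit or range.

### The arm

A 6-joint arm with a two-finger parallel gripper is mounted at the origin on the work surface. World frame = base frame: x ahead of the robot, y to its left, z up, the work surface at z = 0. Lengths are in m, angles in degrees, forces in N, time in s.
With the tool pointing down it reaches from about 0.375 to 0.9 m from the base axis. Payload 3.1 kg.
Tool frame: the origin (TCP) lies at the very end of the fingers, on their centre line; the grasp point (between the pads) lies 19 mm behind it (bot.tcp_to_grasp is the distance from the TCP to the grasp point, in m); z points along the fingers, y is the direction in which the jaws open and shut (so a half turn about z gives the same grasp; the last joint's range is limited). The gripper opens to 87 mm and grips with 3 to 60 N. Pads are 19 mm wide; open, the fingers measure 117 mm over their backs; the gripper's body (75 mm by 190 mm) begins 51 mm behind the grasp point.
Start: joints at [62.882, 30.224, 82.088, -0, 67.689, -10.227], TCP at [0.182, 0.598, 0.223] pointing down, gripper open.
Joint ranges: [-176.69, 176.69], [-43.24, 126.21], [12.49, 139.97], [-82, 262], [0, 151.66], [-163.58, 163.58]. Speed limits (degrees/s): [159.86, 159.86, 180, 180, 180, 180].

### API

Orientations are given as a 3x3 rotation matrix whose columns are the frame's x, y, z axes.
In Python, from rig import telemetry, eyes, order, bot gives the robot as it stands. The module is installed in compiled form; this text tells all that it offers.
- The arm moves only by the tool servo_tool, never from a script. Its argument "targets" is a list of rows, each a list of 2 entries, a list of its own where there are three numbers: the shift along the tool's x, y, z in m, then the turn, a rotation vector about the tool's x, y, z in rad. In form: [[[tx, ty, tz], [wx, wy, wz]], ...]. A call has 1 to 12 rows; each row is the pose to reach, as a shift and turn from the pose commanded when the call began, along the tool's axes at that moment; what a row does not reach only later rows make up. A row lasts 1/8 s, in which the tool goes at most 62.5 mm and 10.7 degrees, less where a joint would pass 70% of its speed; a pose out of reach is approached as far as the arm can. A call with a gripper value outside its range is refused whole. "gripper" is the finger opening in m, from 0 to 0.087, set as the call begins (left out, the last holds). The fingers move at their own pace and stop on an object; the grip force is fixed at half the most. Time passes only in rows, so rows that repeat a pose let the fingers close. It gives the time, the measured TCP pose, the force and the opening at its end, in the units of the state.
- telemetry.read_state(): the state, without advancing time (a new reading comes with each control period).
- eyes.capture(name): name is "side" or "top" or "wrist"; returns a dict with "pixels" (480x640x3 uint8, blue, green, red), "intrinsics" (3x3 intrinsics, pixels), "k1" (the pictures are not rectified: a ray, as slopes to the right and down, at radius r is drawn at 1 + k1 r^2 times it, then the intrinsics apply), "extrinsics" (4x4, takes a point from camera to world coordinates); the wrist camera has in their place "T_tool_cam" (4x4, takes a point from camera to tool coordinates, whose origin is the TCP and whose axes are the flange's). Camera axes: x right, y down, z forward; pixel columns grow to the right and rows downward; lengths in m; the calibration is good to about 2 mm. A picture is of the moment at which its call begins: read the wrist's pose just before it. There is no depth.
- order.hand_in(): hands the job in, once; it reports no verdict.
The state is a dict: "time_s": time; "joint_positions": joint angles; "qvel": joint speeds; "tau": joint torques, N m; "position": TCP position; "tcp_rot": TCP orientation; "force": force on the tool from outside, world axes, zero at the start; "moment": the same for the moment, N m; "opening": opening from 0.0 (shut) to 1.0 (fully open).
Only numpy, scipy, OpenCV 4.12 (cv2) and the standard library are available. Lean on these libraries where they do the work, as an engineer would, in place of code of your own. Each camera call takes 0.05 s, during which the arm holds its last target. There are 200 camera calls.

## Working session

There is one attempt and no reset: what is moved stays moved. The work goes in short steps, Python scripts to look and compute and a tool call to move; the robot and the scene stay as the last step left them, time stands still between calls to the robot, and variables do not carry over. Pictures are saved under pics/ and viewed, about 12 in all and at most 16, crops included, and the job is handed in when it is done.

Besides the shell and the picture viewer there is one more tool, called as name([rows], argument=value, ...), one row to a line, values as JSON. servo_tool: Moves the arm, as the interface text tells. Its arguments: {"type":"object","properties":{"targets":{"type":"array","items":{"type":"array"}},"gripper":{"type":"number"}},"required":["targets"]}

```bash
mkdir -p pics
cat > h.py <<'E'
import numpy as np, cv2
from rig import telemetry, eyes, order, bot
def cap(n):
    s=telemetry.read_state(); c=eyes.capture(n)
    if n=="wrist":
        T=np.eye(4); T[:3,:3]=np.array(s["tcp_rot"]); T[:3,3]=s["position"]
        c["extrinsics"]=T@np.array(c["T_tool_cam"])
    return c
def proj(c,P):
    E=np.linalg.inv(np.array(c["extrinsics"])); p=(E[:3,:3]@np.atleast_2d(P).T).T+E[:3,3]
    s=p[:,:2]/p[:,2:]; r2=(s**2).sum(1,keepdims=True); s=s*(1+c["k1"]*r2)
    K=np.array(c["intrinsics"]); return s@K[:2,:2].T+K[:2,2]
def unproj(c,uv,z):
    K=np.array(c["intrinsics"]); E=np.array(c["extrinsics"])
    d=(np.atleast_2d(uv).astype(float)-K[:2,2])@np.linalg.inv(K[:2,:2]).T; s=d.copy()
    for _ in range(20): s=d/(1+c["k1"]*(s**2).sum(1,keepdims=True))
    r=np.c_[s,np.ones(len(s))]@E[:3,:3].T; o=E[:3,3]
    return o+r*((z-o[2])/r[:,2])[:,None]
E
python3 - <<'E'
from h import *
for n in ("top","side"):
    c=cap(n); cv2.imwrite(f"pics/{n}0.png",c["pixels"]); print(n,np.round(c["extrinsics"],3).tolist(),c["k1"],np.round(c["intrinsics"],1).tolist())
s=telemetry.read_state(); print(s); print(bot.tcp_to_grasp)
E
```

```text
top [[0.018, -0.981, 0.196, 0.341], [-1.0, -0.014, 0.021, -0.011], [-0.018, -0.196, -0.98, 1.083], [0.0, 0.0, 0.0, 1.0]] 0.013761388034444526 [[552.2, 0.0, 327.0], [0.0, 552.2, 246.0], [0.0, 0.0, 1.0]]
side [[0.896, -0.243, 0.373, 0.217], [-0.445, -0.521, 0.728, -0.63], [0.018, -0.818, -0.575, 0.573], [0.0, 0.0, 0.0, 1.0]] -0.015476610832183182 [[510.2, 0.0, 321.9], [0.0, 510.2, 242.4], [0.0, 0.0, 1.0]]
{'time_s': 0.1, 'joint_positions': array([ 6.28821483e+01,  3.02737788e+01,  8.21509657e+01,  3.98934374e-04,
        6.76903839e+01, -1.02282401e+01]), 'qvel': array([-0.03210392, -0.13977328, -0.04154381, -0.0411422 ,  0.13359372,
       -0.07780022]), 'tau': array([-5.53393438e-04, -4.40991282e+01, -1.77150893e+01,  6.34774799e-02,
        5.34393790e-02, -4.47542573e-05]), 'position': array([0.18124417, 0.5974305 , 0.22165735]), 'tcp_rot': array([[-9.56865339e-01,  2.90530333e-01, -9.21648787e-04],
       [ 2.90531568e-01,  9.56863742e-01, -1.78554506e-03],
       [ 3.63137307e-04, -1.97629424e-03, -9.99997981e-01]]), 'force': array([-0.51551067, -0.15018324,  0.25600147]), 'moment': array([ 0.0119794 , -0.02279654, -0.01363976]), 'opening': 1.0039702222033202}
0.0187
```

View pics/top0.png

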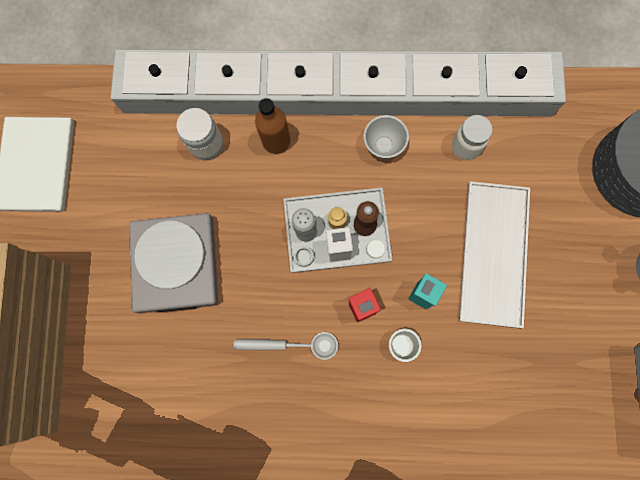

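View pics/side0.png

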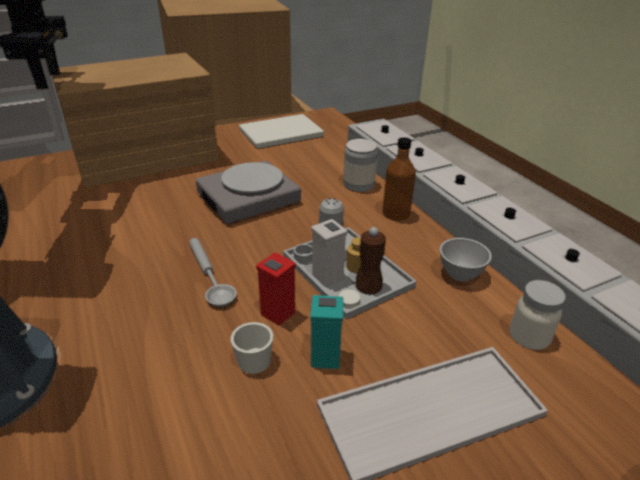

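Top view: in the caddy (338,230) stand the shaker (304,222), the plain tin (340,243), the mill (367,217) and the brass weight (338,216). The scale is at (170,255) and the side tray at (495,255). There are three tin-like objects: red (365,305), turquoise (428,291) and plain metal in the caddy (340,243). The plain one is the right one. I'll confirm it in an enlarged crop.

Run:
```python
from h import *
c=cap("top")
a=lambda n,uv,z:print(n,np.round(unproj(c,uv,z)[0],3))
a("shaker top",(304,219),.116);a("tin lid",(340,241),.108);a("mill",(368,211),.120);a("weight",(338,213),.064)
a("platter",(169,255),.055);a("caddy",(338,230),.014)
for p in [(470,183),(529,186),(523,327),(461,321)]: a("tray",p,.012)
for p in [(284,198),(382,189),(391,262),(291,271)]: a("cad",p,.014)
a("red",(365,300),.1);a("turq",(430,288),.1)
cv2.imwrite("pics/crop1.png",cv2.resize(c["pixels"][170:340,270:540],None,fx=2.9,fy=2.9,interpolation=cv2.INTER_CUBIC))
```

```text
shaker top [0.583 0.052 0.116]
tin lid [ 0.545 -0.013  0.108]
mill [ 0.599 -0.063  0.12 ]
weight [ 0.609 -0.009  0.064]
platter [0.525 0.311 0.055]
caddy [ 0.587 -0.009  0.014]
tray [ 0.688 -0.274  0.012]
tray [ 0.683 -0.391  0.012]
tray [ 0.403 -0.365  0.012]
tray [ 0.412 -0.247  0.012]
cad [0.652 0.1   0.014]
cad [ 0.673 -0.097  0.014]
cad [ 0.525 -0.114  0.014]
cad [0.504 0.081 0.014]
red [ 0.441 -0.059  0.1  ]
turq [ 0.464 -0.175  0.1  ]
```

View pics/crop1.png

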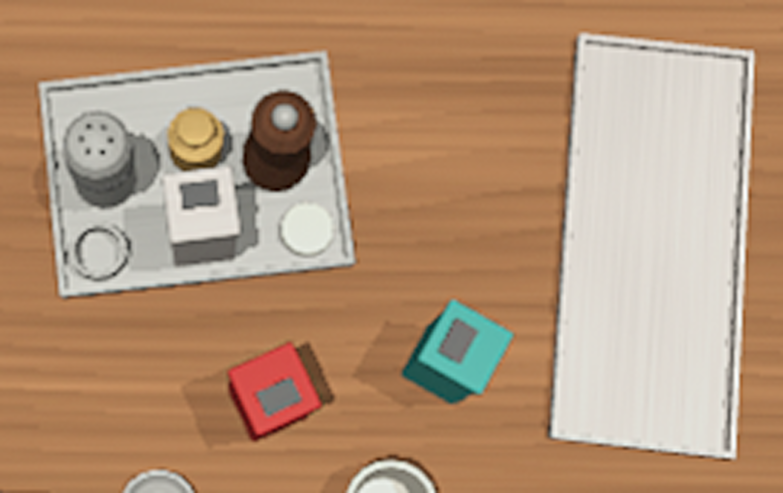

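The enlarged crop confirms it: the plain metal tin in the caddy is at crop (202,210), with red and turquoise outside it. I'll move above the caddy for a look from near.

```bash
cat >> h.py <<'E'
def Rz(deg):  # tool down, jaw (tool y) at angle deg in world
    a=np.radians(deg); y=np.array([np.cos(a),np.sin(a),0]); z=np.array([0,0,-1.]); return np.c_[np.cross(y,z),y,z]
def move(p,deg,p0=None,R0=None):
    from scipy.spatial.transform import Rotation as Ro
    s=telemetry.read_state(); p0=np.array(s["position"] if p0 is None else p0); R0=np.array(s["tcp_rot"]) if R0 is None else R0
    print("shift",np.round(R0.T@(np.array(p)-p0),4).tolist(),"turn",np.round(Ro.from_matrix(R0.T@Rz(deg)).as_rotvec(),4).tolist(),"rows",round(np.linalg.norm(np.array(p)-p0)/.0625,1))
E
python3 - <<'E'
from h import *
c=eyes.capture("wrist"); print(np.round(c["T_tool_cam"],3).tolist(),np.round(c["intrinsics"],0).tolist())
move((.18,.6,.4),96.1); move((.50,0,.4),96.1)
E
```

```text
[[0.001, -0.953, -0.302, 0.083], [1.0, 0.001, 0.001, 0.0], [-0.0, -0.302, 0.953, -0.161], [0.0, 0.0, 0.0, 1.0]] [[336.0, 0.0, 312.0], [0.0, 336.0, 238.0], [0.0, 0.0, 1.0]]
shift [0.002, 0.0016, -0.178] turn [-0.0012, -0.0005, -0.4013] rows 2.8
shift [-0.4785, -0.4795, -0.1775] turn [-0.0012, -0.0005, -0.4013] rows 11.2
```

servo_tool([
  [[0, 0, -0.06], [0, 0, 0]],
  [[0, 0, -0.12], [0, 0, 0]],
  [[-0.04, -0.04, -0.15], [0, 0, -0.1]],
  [[-0.08, -0.08, -0.15], [0, 0, -0.2]],
  [[-0.12, -0.12, -0.15], [0, 0, -0.3]],
  [[-0.16, -0.16, -0.15], [0, 0, -0.4013]],
  [[-0.2, -0.2, -0.15], [0, 0, -0.4013]],
  [[-0.24, -0.24, -0.15], [0, 0, -0.4013]],
  [[-0.28, -0.28, -0.14], [0, 0, -0.4013]],
  [[-0.32, -0.32, -0.12], [0, 0, -0.4013]],
  [[-0.36, -0.36, -0.1], [0, 0, -0.4013]],
  [[-0.4, -0.4, -0.08], [0, 0, -0.4013]],
])

```text
time_s: 1.7
position: [0.4487, 0.0973, 0.3021]
tcp_rot: [[-0.994, -0.106, 0.001], [-0.106, 0.994, 0.0], [-0.001, 0.0, -1.0]]
force: [0.8, 1.7, 0.2]
opening: 1.004
```

servo_tool([
  [[-0.01, -0.05, 0], [0, 0, 0]],
  [[-0.02, -0.1, 0], [0, 0, 0]],
  [[-0.02, -0.1, 0], [0, 0, 0]],
  [[-0.02, -0.1, 0], [0, 0, 0]],
], gripper=0.06)

```text
time_s: 2.2
position: [0.478, 0.0021, 0.3023]
tcp_rot: [[-0.994, -0.106, -0.001], [-0.106, 0.994, 0.001], [0.001, 0.001, -1.0]]
force: [0.2, 0.4, -0.2]
opening: 0.706
```

Run:
```python
from h import *
c=cap("wrist"); s=telemetry.read_state(); print(s["position"],s["opening"]); 
import pickle; pickle.dump(c,open("w1.pkl","wb"))
cv2.imwrite("pics/w1.png",c["pixels"])
for p in [(.583,.052,.116),(.545,-.013,.108),(.599,-.063,.125),(.609,-.009,.064)]: print(proj(c,p).round())
```

```text
[0.47784986 0.00268866 0.30237237] 0.7031849616482463
[[346. 306.]]
[[293. 268.]]
[[244. 313.]]
[[293. 300.]]
```

View pics/w1.png

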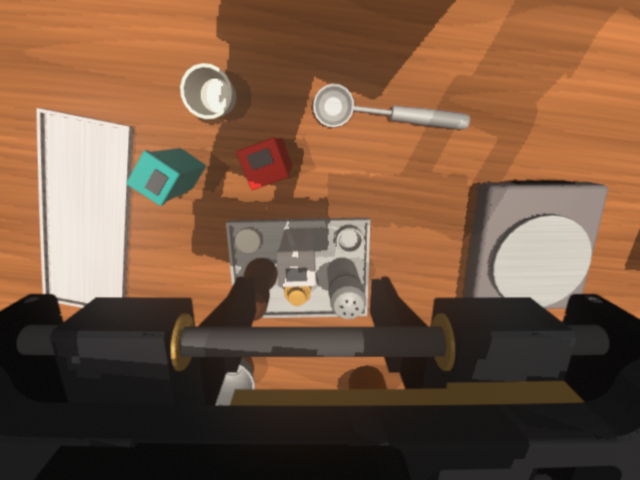

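Wrist view: mill (260,275), tin (297,275), weight (297,295) and shaker (347,290), partly hidden by the gripper. Moving forward will lift them in the picture.

servo_tool([
  [[-0.04, -0.01, 0], [0, 0, 0]],
  [[-0.08, -0.02, 0], [0, 0, 0]],
  [[-0.08, -0.02, 0], [0, 0, 0]],
  [[-0.08, -0.02, 0], [0, 0, 0]],
])

```text
time_s: 2.75
position: [0.559, -0.008, 0.3022]
tcp_rot: [[-0.994, -0.108, -0.002], [-0.108, 0.994, 0.001], [0.002, 0.001, -1.0]]
force: [0.1, 0.4, -0.3]
opening: 0.688
```

Run:
```python
from h import *
c=cap("wrist"); s=telemetry.read_state(); print(s["position"],s["qvel"]); 
import pickle; pickle.dump(c,open("w2.pkl","wb"))
cv2.imwrite("pics/w2.png",cv2.resize(c["pixels"][120:320,180:440],None,fx=3,fy=3,interpolation=cv2.INTER_CUBIC))
```

```text
[ 0.55878288 -0.00822579  0.30234292] [-0.5522189  -0.46492862  0.19836986 -0.12004437 -0.28519248 -0.03028251]
```

View pics/w2.png

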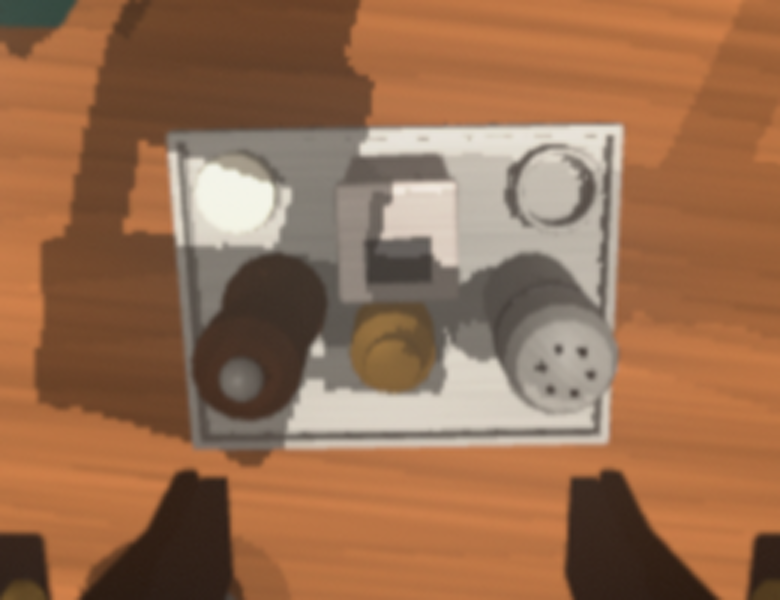

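Run:
```python
from h import *
import pickle; c=pickle.load(open("w2.pkl","rb"))
f=lambda p:np.array(p)/3+[180,120]
g=lambda n,p,z:print(n,unproj(c,np.atleast_2d(f(p)),z).round(4)[:,:2].tolist())
t=[(337,187),(455,180),(458,298),(340,303)]
P=unproj(c,f(t),.108); print("tin",P.mean(0).round(4),[np.linalg.norm(P[i]-P[i-1]).round(4) for i in range(4)], np.degrees(np.arctan2(*(P[[0,3]]-P[[1,2]]).sum(0)[1::-1])).round(1),np.degrees(np.arctan2(*(P[[2,3]]-P[[1,0]]).sum(0)[1::-1])).round(1))
g("mill ball",(241,378),.121);g("mill head",(248,365),.106);g("shaker",(559,359),.102);g("shaker holes",(567,370),.115);g("weight",(392,362),.064)
P=unproj(c,f([(168,135),(623,126),(607,440),(197,447)]),.014);print("caddy",P.mean(0).round(4),[np.linalg.norm(P[i]-P[i-1]).round(4) for i in range(4)],np.degrees(np.arctan2(*(P[[2,3]]-P[[1,0]]).sum(0)[1::-1])).round(1))
# overlay check in top image too
c=cap("top")
print("top:");print(unproj(c,[(270+97/2.9,170+135/2.9)],.112),unproj(c,[(270+202/2.9,170+203/2.9)],.108),unproj(c,[(270+285/2.9,170+117/2.9)],.12),unproj(c,[(270+197/2.9,170+128/2.9)],.064))
```

```text
tin [ 0.547  -0.0093  0.108 ] [np.float64(0.0421), np.float64(0.0415), np.float64(0.0427), np.float64(0.0429)] -80.8 7.7
mill ball [[0.5993, -0.06]]
mill head [[0.5993, -0.0596]]
shaker [[0.5855, 0.0562]]
shaker holes [[0.5855, 0.0571]]
weight [[0.6058, -0.0051]]
caddy [ 0.5891 -0.004   0.014 ] [np.float64(0.1477), np.float64(0.1993), np.float64(0.1479), np.float64(0.1974)] 7.5
top:
[[0.58901952 0.05343063 0.112     ]] [[ 0.5473099  -0.01280284  0.108     ]] [[ 0.60000838 -0.06353437  0.12      ]] [[ 0.6068518  -0.00895097  0.064     ]]
```

Run:
```python
from h import *
move((.547,-.011,.15),98);move((.547,-.011,.066),98)
```

```text
shift [0.0118, -0.0013, 0.1525] turn [0.0005, -0.0013, -0.0318] rows 2.4
shift [0.0117, -0.0014, 0.2365] turn [0.0005, -0.0013, -0.0318] rows 3.8
```

servo_tool([
  [[0.012, -0.0014, 0.05], [0, 0, -0.032]],
  [[0.012, -0.0014, 0.1], [0, 0, -0.032]],
  [[0.012, -0.0014, 0.14], [0, 0, -0.032]],
  [[0.012, -0.0014, 0.165], [0, 0, -0.032]],
  [[0.012, -0.0014, 0.185], [0, 0, -0.032]],
  [[0.012, -0.0014, 0.205], [0, 0, -0.032]],
  [[0.012, -0.0014, 0.22], [0, 0, -0.032]],
  [[0.012, -0.0014, 0.23], [0, 0, -0.032]],
  [[0.012, -0.0014, 0.2365], [0, 0, -0.032]],
  [[0.012, -0.0014, 0.2365], [0, 0, -0.032]],
  [[0.012, -0.0014, 0.2365], [0, 0, -0.032]],
])

```text
time_s: 4.22
position: [0.5489, -0.0124, 0.0665]
tcp_rot: [[-0.99, -0.138, 0.001], [-0.138, 0.99, -0.0], [-0.001, -0.0, -1.0]]
force: [-0.3, -0.6, -0.1]
opening: 0.693
```

Run:
```python
from h import *
s=telemetry.read_state();print(s["position"])
c=cap("wrist"); cv2.imwrite("pics/w3.png",c["pixels"][150:480,100:540])
```

```text
[ 0.54887843 -0.01235453  0.06647706]
```

View pics/w3.png

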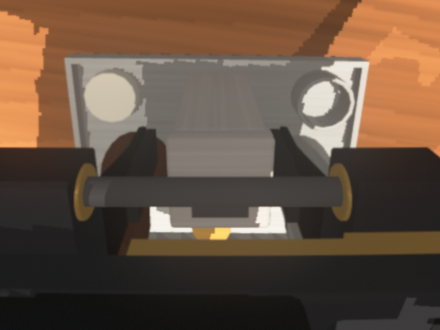

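The tin's centre is about 8 px right of the finger centre (220 against 213), so it sits about 3 mm to +y. That agrees with the wrist measurement, so I'll shift and close.

servo_tool([
  [[0.0015, 0.003, 0], [0, 0, 0]],
  [[0.0015, 0.003, 0], [0, 0, 0]],
])

```text
time_s: 4.53
position: [0.5464, -0.0093, 0.0663]
tcp_rot: [[-0.99, -0.138, -0.0], [-0.138, 0.99, 0.0], [0.0, 0.0, -1.0]]
force: [0.5, -0.7, 1.0]
opening: 0.691
```

servo_tool([
  [[0, 0, 0], [0, 0, 0]],
  [[0, 0, 0], [0, 0, 0]],
  [[0, 0, 0], [0, 0, 0]],
  [[0, 0, 0], [0, 0, 0]],
  [[0, 0, 0], [0, 0, 0]],
  [[0, 0, 0], [0, 0, 0]],
], gripper=0.03)

```text
time_s: 5.28
position: [0.5466, -0.0096, 0.0661]
tcp_rot: [[-0.99, -0.138, 0.0], [-0.138, 0.99, -0.0], [-0.0, -0.0, -1.0]]
force: [-0.1, -0.5, -0.4]
opening: 0.499
```

servo_tool([
  [[0, 0, -0.01], [0, 0, 0]],
  [[0, 0, -0.03], [0, 0, 0]],
  [[0, 0, -0.07], [0, 0, 0]],
  [[0, 0, -0.12], [0, 0, 0]],
  [[0, 0, -0.16], [0, 0, 0]],
  [[0, 0, -0.16], [0, 0, 0]],
])

```text
time_s: 6.02
position: [0.5487, -0.0099, 0.2299]
tcp_rot: [[-0.99, -0.138, 0.008], [-0.138, 0.99, -0.002], [-0.008, -0.003, -1.0]]
force: [-0.2, 0.4, -1.9]
opening: 0.499
```

Run:
```python
from h import *
s=telemetry.read_state();print(s["position"],s["opening"]*.087,s["force"])
c=cap("wrist"); cv2.imwrite("pics/w4.png",c["pixels"])
# tray pose refined from top image corners
P=np.array([[.688,-.274],[.683,-.391],[.403,-.365],[.412,-.247]]);print(P.mean(0))
move((.466,-.312,.226),98);move((.466,-.312,.07),98)
```

```text
[ 0.54872122 -0.0098932   0.22987992] 0.04338969198918472 [-0.21804668  0.41891755 -1.88980222]
[ 0.5465  -0.31925]
shift [0.122, -0.2883, 0.0015] turn [-0.0012, 0.003, -0.001] rows 5.0
shift [0.1225, -0.2882, 0.1575] turn [-0.0012, 0.003, -0.001] rows 5.6
```

View pics/w4.png

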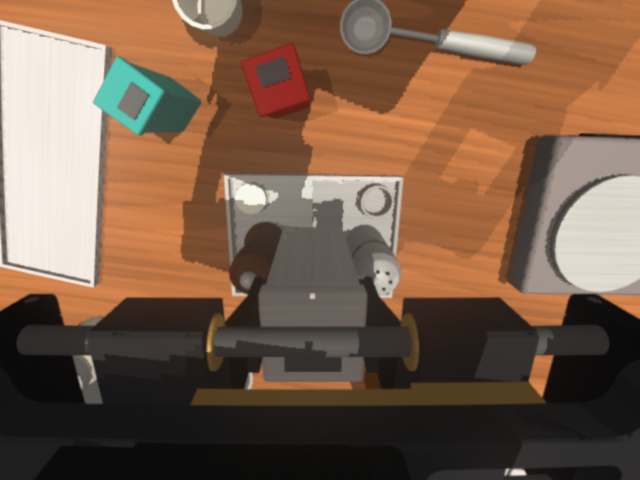

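Tin held (opening 43 mm). Carrying it to the tray.

servo_tool([
  [[0.02, -0.045, 0], [0, 0, 0]],
  [[0.04, -0.095, 0], [0, 0, 0]],
  [[0.06, -0.145, 0], [0, 0, 0]],
  [[0.08, -0.195, 0], [0, 0, 0]],
  [[0.105, -0.245, 0], [0, 0, 0]],
  [[0.122, -0.288, 0], [0, 0, 0]],
  [[0.122, -0.288, 0.03], [0, 0, 0]],
  [[0.122, -0.288, 0.07], [0, 0, 0]],
  [[0.122, -0.288, 0.11], [0, 0, 0]],
  [[0.122, -0.288, 0.14], [0, 0, 0]],
  [[0.122, -0.288, 0.152], [0, 0, 0]],
  [[0.122, -0.288, 0.152], [0, 0, 0]],
])

```text
time_s: 7.58
position: [0.4647, -0.3108, 0.0727]
tcp_rot: [[-0.99, -0.138, -0.002], [-0.138, 0.99, 0.002], [0.002, 0.003, -1.0]]
force: [-0.3, 0.3, -1.9]
opening: 0.498
```

servo_tool([
  [[0, 0, 0.005], [0, 0, 0]],
  [[0, 0, 0.009], [0, 0, 0]],
  [[0, 0, 0.009], [0, 0, 0]],
])

```text
time_s: 7.95
position: [0.4662, -0.3123, 0.0661]
tcp_rot: [[-0.99, -0.138, 0.002], [-0.138, 0.99, -0.002], [-0.002, -0.002, -1.0]]
force: [0.6, -0.2, 2.1]
opening: 0.496
```

servo_tool([
  [[0, 0, 0], [0, 0, 0]],
  [[0, 0, 0], [0, 0, 0]],
  [[0, 0, 0], [0, 0, 0]],
  [[0, 0, 0], [0, 0, 0]],
], gripper=0.062)

```text
time_s: 8.45
position: [0.4655, -0.3115, 0.065]
tcp_rot: [[-0.99, -0.138, -0.0], [-0.138, 0.99, 0.0], [0.0, 0.0, -1.0]]
force: [-0.1, -0.7, -0.5]
opening: 0.706
```

Run:
```python
from h import *
s=telemetry.read_state();print(s["position"],s["opening"]*.087)
P=s["position"].copy(); P[2]+=.12
move(P,98);move((.5855,.0562,P[2]),98);move((.5855,.0562,.075),98)
```

```text
[ 0.46545332 -0.31154548  0.06497646] 0.061403022342597126
shift [0.0, 0.0, -0.12] turn [0.0002, -0.0002, -0.0011] rows 1.9
shift [-0.1697, 0.3477, -0.12] turn [0.0002, -0.0002, -0.0011] rows 6.5
shift [-0.1697, 0.3476, -0.01] turn [0.0002, -0.0002, -0.0011] rows 6.2
```

servo_tool([
  [[0, 0, -0.05], [0, 0, 0]],
  [[0, 0, -0.1], [0, 0, 0]],
  [[-0.02, 0.04, -0.12], [0, 0, 0]],
  [[-0.045, 0.09, -0.12], [0, 0, 0]],
  [[-0.07, 0.145, -0.12], [0, 0, 0]],
  [[-0.095, 0.2, -0.12], [0, 0, 0]],
  [[-0.12, 0.255, -0.12], [0, 0, 0]],
  [[-0.15, 0.31, -0.12], [0, 0, 0]],
  [[-0.17, 0.3476, -0.12], [0, 0, 0]],
  [[-0.17, 0.3476, -0.12], [0, 0, 0]],
  [[-0.17, 0.3476, -0.12], [0, 0, 0]],
])

```text
time_s: 9.82
position: [0.5854, 0.0558, 0.1847]
tcp_rot: [[-0.99, -0.139, -0.001], [-0.139, 0.99, -0.001], [0.001, -0.0, -1.0]]
force: [-0.5, 0.2, 0.3]
opening: 0.716
```

servo_tool([
  [[0, 0, 0.04], [0, 0, 0]],
  [[0, 0, 0.07], [0, 0, 0]],
  [[0, 0, 0.09], [0, 0, 0]],
  [[0, 0, 0.105], [0, 0, 0]],
  [[0, 0, 0.113], [0, 0, 0]],
  [[0, 0, 0.113], [0, 0, 0]],
  [[0, 0, 0.113], [0, 0, 0]],
])

```text
time_s: 10.7
position: [0.5865, 0.056, 0.0728]
tcp_rot: [[-0.99, -0.138, 0.001], [-0.138, 0.99, -0.0], [-0.001, -0.0, -1.0]]
force: [0.6, 0.2, 0.1]
opening: 0.712
```

Run:
```python
from h import *
s=telemetry.read_state();print(s["position"])
c=cap("wrist"); cv2.imwrite("pics/w5.png",c["pixels"][150:480,100:540])
```

```text
[0.58649752 0.05597303 0.072786  ]
```

View pics/w5.png

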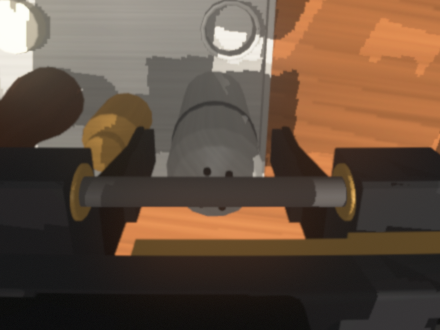

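Shaker centred between the fingers (columns 167–258 between 154 and 273). Closing.

servo_tool([
  [[0, 0, 0], [0, 0, 0]],
  [[0, 0, 0], [0, 0, 0]],
  [[0, 0, 0], [0, 0, 0]],
  [[0, 0, 0], [0, 0, 0]],
  [[0, 0, 0], [0, 0, 0]],
  [[0, 0, 0], [0, 0, 0]],
], gripper=0.03)

```text
time_s: 11.5
position: [0.5861, 0.0562, 0.0723]
tcp_rot: [[-0.99, -0.138, 0.0], [-0.138, 0.99, 0.0], [-0.0, 0.0, -1.0]]
force: [-0.0, 0.8, 3.2]
opening: 0.496
```

servo_tool([
  [[0, 0, -0.01], [0, 0, 0]],
  [[0, 0, -0.03], [0, 0, 0]],
  [[0, 0, -0.07], [0, 0, 0]],
  [[0, 0, -0.12], [0, 0, 0]],
  [[0, 0, -0.165], [0, 0, 0]],
  [[0, 0, -0.165], [0, 0, 0]],
  [[0, 0, -0.165], [0, 0, 0]],
])

```text
time_s: 12.38
position: [0.5847, 0.0561, 0.2361]
tcp_rot: [[-0.99, -0.138, -0.002], [-0.138, 0.99, 0.0], [0.002, 0.0, -1.0]]
force: [-0.5, 0.8, -2.8]
opening: 0.495
```

Run:
```python
from h import *
s=telemetry.read_state();print(s["position"],s["opening"]*.087,s["force"])
move((.548,-.317,s["position"][2]),98);move((.548,-.317,.0728),98)
```

```text
[0.58466098 0.05612533 0.23614196] 0.043047893177855845 [-0.51073026  0.77278946 -2.77908818]
shift [0.0878, -0.3645, 0.0001] turn [0.0004, -0.0024, -0.0012] rows 6.0
shift [0.0874, -0.3646, 0.1634] turn [0.0004, -0.0024, -0.0012] rows 6.5
```

servo_tool([
  [[0.01, -0.045, 0], [0, 0, 0]],
  [[0.02, -0.095, 0], [0, 0, 0]],
  [[0.035, -0.15, 0], [0, 0, 0]],
  [[0.05, -0.205, 0], [0, 0, 0]],
  [[0.065, -0.26, 0], [0, 0, 0]],
  [[0.08, -0.315, 0], [0, 0, 0]],
  [[0.0875, -0.35, 0], [0, 0, 0]],
  [[0.0875, -0.3645, 0.02], [0, 0, 0]],
  [[0.0875, -0.3645, 0.07], [0, 0, 0]],
  [[0.0875, -0.3645, 0.12], [0, 0, 0]],
  [[0.0875, -0.3645, 0.15], [0, 0, 0]],
  [[0.0875, -0.3645, 0.155], [0, 0, 0]],
])

```text
time_s: 13.88
position: [0.5468, -0.3131, 0.077]
tcp_rot: [[-0.99, -0.139, -0.008], [-0.139, 0.99, 0.007], [0.007, 0.008, -1.0]]
force: [-0.3, -0.4, -1.9]
opening: 0.495
```

servo_tool([
  [[0, 0, 0.004], [0, 0, 0]],
  [[0, 0, 0.0085], [0, 0, 0]],
  [[0, 0, 0.0085], [0, 0, 0]],
])

```text
time_s: 14.25
position: [0.55, -0.3171, 0.0744]
tcp_rot: [[-0.99, -0.138, 0.001], [-0.138, 0.99, -0.001], [-0.001, -0.001, -1.0]]
force: [-0.0, 0.8, -1.8]
opening: 0.496
```

servo_tool([
  [[0, 0, 0.0015], [0, 0, 0]],
  [[0, 0, 0.002], [0, 0, 0]],
])

```text
time_s: 14.5
position: [0.5499, -0.3172, 0.0723]
tcp_rot: [[-0.99, -0.138, 0.001], [-0.138, 0.99, -0.001], [-0.001, -0.001, -1.0]]
force: [-0.4, 0.4, 1.5]
opening: 0.496
```

servo_tool([
  [[0, 0, 0], [0, 0, 0]],
  [[0, 0, 0], [0, 0, 0]],
  [[0, 0, 0], [0, 0, 0]],
  [[0, 0, 0], [0, 0, 0]],
], gripper=0.062)

```text
time_s: 15.0
position: [0.5496, -0.317, 0.0716]
tcp_rot: [[-0.99, -0.138, 0.0], [-0.138, 0.99, -0.0], [-0.0, -0.0, -1.0]]
force: [-0.3, -0.1, 0.4]
opening: 0.709
```

Run:
```python
from h import *
s=telemetry.read_state();print(s["position"],s["opening"]*.087)
P=s["position"].copy(); P[2]+=.12
move(P,98);move((.5993,-.0597,P[2]),98);move((.5993,-.0597,.072),98)
```

```text
[ 0.54958815 -0.31702398  0.07157059] 0.06166928311979542
shift [-0.0, -0.0, -0.12] turn [-0.0001, 0.0, -0.0012] rows 1.9
shift [-0.0848, 0.248, -0.12] turn [-0.0001, 0.0, -0.0012] rows 4.6
shift [-0.0847, 0.248, -0.0004] turn [-0.0001, 0.0, -0.0012] rows 4.2
```

servo_tool([
  [[0, 0, -0.05], [0, 0, 0]],
  [[0, 0, -0.1], [0, 0, 0]],
  [[-0.015, 0.04, -0.12], [0, 0, 0]],
  [[-0.03, 0.09, -0.12], [0, 0, 0]],
  [[-0.05, 0.145, -0.12], [0, 0, 0]],
  [[-0.07, 0.2, -0.12], [0, 0, 0]],
  [[-0.085, 0.248, -0.12], [0, 0, 0]],
  [[-0.085, 0.248, -0.12], [0, 0, 0]],
  [[-0.085, 0.248, -0.12], [0, 0, 0]],
])

```text
time_s: 16.12
position: [0.5995, -0.0599, 0.1916]
tcp_rot: [[-0.99, -0.139, 0.0], [-0.139, 0.99, -0.001], [0.0, -0.001, -1.0]]
force: [0.8, -0.8, -0.4]
opening: 0.714
```

servo_tool([
  [[0, 0, 0.04], [0, 0, 0]],
  [[0, 0, 0.07], [0, 0, 0]],
  [[0, 0, 0.09], [0, 0, 0]],
  [[0, 0, 0.11], [0, 0, 0]],
  [[0, 0, 0.1195], [0, 0, 0]],
  [[0, 0, 0.1195], [0, 0, 0]],
  [[0, 0, 0.1195], [0, 0, 0]],
])

```text
time_s: 17.0
position: [0.6001, -0.0603, 0.0728]
tcp_rot: [[-0.991, -0.137, 0.001], [-0.137, 0.991, -0.001], [-0.001, -0.001, -1.0]]
force: [-0.2, 0.0, -0.3]
opening: 0.708
```

Run:
```python
from h import *
s=telemetry.read_state();print(s["position"])
c=cap("wrist"); cv2.imwrite("pics/w6.png",c["pixels"][150:480,100:540])
```

```text
[ 0.60009199 -0.06027786  0.07280026]
```

View pics/w6.png

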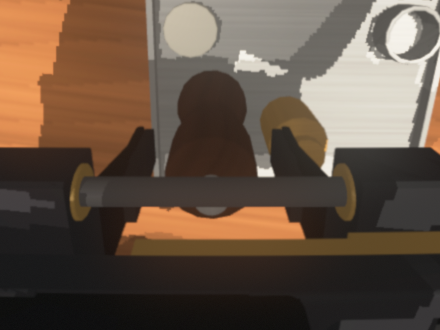

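Mill centred: its head spans about 167–257 between fingers at 154 and 272. Closing and lifting.

servo_tool([
  [[0, 0, 0], [0, 0, 0]],
  [[0, 0, 0], [0, 0, 0]],
  [[0, 0, 0], [0, 0, 0]],
  [[0, 0, 0], [0, 0, 0]],
  [[0, 0, 0], [0, 0, 0]],
  [[0, 0, 0], [0, 0, 0]],
], gripper=0.03)

```text
time_s: 17.8
position: [0.5998, -0.0598, 0.0723]
tcp_rot: [[-0.99, -0.138, 0.001], [-0.138, 0.99, -0.0], [-0.001, -0.0, -1.0]]
force: [0.0, -1.7, 2.0]
opening: 0.479
```

servo_tool([
  [[0, 0, -0.01], [0, 0, 0]],
  [[0, 0, -0.03], [0, 0, 0]],
  [[0, 0, -0.07], [0, 0, 0]],
  [[0, 0, -0.12], [0, 0, 0]],
  [[0, 0, -0.165], [0, 0, 0]],
  [[0, 0, -0.165], [0, 0, 0]],
  [[0, 0, -0.165], [0, 0, 0]],
])

```text
time_s: 18.68
position: [0.5981, -0.0591, 0.2359]
tcp_rot: [[-0.99, -0.138, -0.003], [-0.138, 0.99, 0.001], [0.003, 0.001, -1.0]]
force: [-0.2, 0.1, -2.3]
opening: 0.474
```

Run:
```python
from h import *
s=telemetry.read_state();print(s["position"],s["opening"]*.087,s["force"])
move((.632,-.323,s["position"][2]),98);move((.632,-.323,.0728),98)
```

```text
[ 0.59808881 -0.05905574  0.23592884] 0.041279753603268535 [-0.20568986  0.14218634 -2.2714981 ]
shift [0.0029, -0.2661, -0.0004] turn [0.0014, -0.0028, -0.001] rows 4.3
shift [0.0024, -0.2663, 0.1628] turn [0.0014, -0.0028, -0.001] rows 5.0
```

servo_tool([
  [[0, -0.045, 0], [0, 0, 0]],
  [[0, -0.095, 0], [0, 0, 0]],
  [[0, -0.15, 0], [0, 0, 0]],
  [[0.002, -0.205, 0], [0, 0, 0]],
  [[0.0025, -0.25, 0], [0, 0, 0]],
  [[0.0025, -0.266, 0], [0, 0, 0]],
  [[0.0025, -0.266, 0.02], [0, 0, 0]],
  [[0.0025, -0.266, 0.06], [0, 0, 0]],
  [[0.0025, -0.266, 0.11], [0, 0, 0]],
  [[0.0025, -0.266, 0.145], [0, 0, 0]],
  [[0.0025, -0.266, 0.155], [0, 0, 0]],
  [[0.0025, -0.266, 0.155], [0, 0, 0]],
])

```text
time_s: 20.18
position: [0.6333, -0.3224, 0.081]
tcp_rot: [[-0.99, -0.139, -0.002], [-0.139, 0.99, 0.002], [0.002, 0.002, -1.0]]
force: [0.1, 0.3, -2.0]
opening: 0.474
```

servo_tool([
  [[0, 0, 0.003], [0, 0, 0]],
  [[0, 0, 0.0075], [0, 0, 0]],
  [[0, 0, 0.0085], [0, 0, 0]],
  [[0, 0, 0.0085], [0, 0, 0]],
])

```text
time_s: 20.68
position: [0.6338, -0.3234, 0.0738]
tcp_rot: [[-0.99, -0.138, 0.0], [-0.138, 0.99, -0.0], [-0.0, -0.0, -1.0]]
force: [0.9, 0.1, -2.4]
opening: 0.473
```

servo_tool([
  [[0, 0, 0.001], [0, 0, 0]],
  [[0, 0, 0.002], [0, 0, 0]],
  [[0, 0, 0.002], [0, 0, 0]],
])

```text
time_s: 21.05
position: [0.6341, -0.3236, 0.0724]
tcp_rot: [[-0.99, -0.138, 0.001], [-0.138, 0.99, -0.0], [-0.001, -0.001, -1.0]]
force: [-0.7, 0.3, 2.3]
opening: 0.47
```

servo_tool([
  [[0, 0, 0], [0, 0, 0]],
  [[0, 0, 0], [0, 0, 0]],
  [[0, 0, 0], [0, 0, 0]],
  [[0, 0, 0], [0, 0, 0]],
], gripper=0.062)

```text
time_s: 21.55
position: [0.6337, -0.3234, 0.0714]
tcp_rot: [[-0.99, -0.138, -0.0], [-0.138, 0.99, 0.0], [0.0, 0.0, -1.0]]
force: [0.1, 0.2, -0.5]
opening: 0.705
```

Run:
```python
from h import *
s=telemetry.read_state();print(s["position"],s["opening"]*.087)
P=s["position"].copy(); P[2]+=.12
move((.6058,-.0051,P[2]),98);move((.6058,-.0051,.014),98)
```

```text
[ 0.63373076 -0.32338407  0.07140511] 0.06136050845358462
shift [-0.0163, 0.3191, -0.12] turn [0.0001, -0.0001, -0.0011] rows 5.5
shift [-0.0163, 0.3191, 0.0574] turn [0.0001, -0.0001, -0.0011] rows 5.2
```

servo_tool([
  [[0, 0, -0.05], [0, 0, 0]],
  [[0, 0, -0.1], [0, 0, 0]],
  [[-0.002, 0.04, -0.12], [0, 0, 0]],
  [[-0.005, 0.09, -0.12], [0, 0, 0]],
  [[-0.008, 0.145, -0.12], [0, 0, 0]],
  [[-0.01, 0.2, -0.12], [0, 0, 0]],
  [[-0.013, 0.255, -0.12], [0, 0, 0]],
  [[-0.0163, 0.305, -0.12], [0, 0, 0]],
  [[-0.0163, 0.319, -0.12], [0, 0, 0]],
  [[-0.0163, 0.319, -0.1], [0, 0, 0]],
  [[-0.0163, 0.319, -0.05], [0, 0, 0]],
  [[-0.0163, 0.319, -0.01], [0, 0, 0]],
])

```text
time_s: 23.05
position: [0.6061, -0.0061, 0.0804]
tcp_rot: [[-0.99, -0.138, 0.001], [-0.138, 0.99, -0.001], [-0.001, -0.001, -1.0]]
force: [-0.3, -0.1, 0.3]
opening: 0.714
```

servo_tool([
  [[0, 0, 0.01], [0, 0, 0]],
  [[0, 0, 0.01], [0, 0, 0]],
])

```text
time_s: 23.3
position: [0.6062, -0.0059, 0.0715]
tcp_rot: [[-0.991, -0.137, -0.0], [-0.137, 0.991, -0.0], [0.0, -0.0, -1.0]]
force: [0.1, -0.2, 1.7]
opening: 0.716
```

Run:
```python
from h import *
s=telemetry.read_state();print(s["position"])
c=cap("wrist"); cv2.imwrite("pics/w7.png",c["pixels"][150:480,100:540])
move((.6058,-.0051,.014),98)
```

```text
[ 0.60619959 -0.00586351  0.07151681]
shift [0.0012, 0.001, 0.0585] turn [-0.0008, 0.0019, -0.0016] rows 0.9
```

View pics/w7.png

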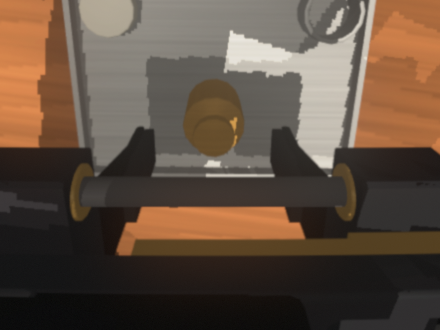

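Weight centred at column 213 between the fingers. Descending.

servo_tool([
  [[0.0006, 0.0004, 0.02], [0, 0, 0]],
  [[0.0006, 0.0004, 0.04], [0, 0, 0]],
  [[0.0006, 0.0004, 0.052], [0, 0, 0]],
  [[0.0006, 0.0004, 0.0585], [0, 0, 0]],
  [[0.0006, 0.0004, 0.0585], [0, 0, 0]],
  [[0.0006, 0.0004, 0.0585], [0, 0, 0]],
])

```text
time_s: 24.1
position: [0.6058, -0.005, 0.0137]
tcp_rot: [[-0.99, -0.138, 0.001], [-0.138, 0.99, -0.0], [-0.001, -0.0, -1.0]]
force: [0.5, 0.1, -0.0]
opening: 0.712
```

servo_tool([
  [[0, 0, 0], [0, 0, 0]],
  [[0, 0, 0], [0, 0, 0]],
  [[0, 0, 0], [0, 0, 0]],
  [[0, 0, 0], [0, 0, 0]],
  [[0, 0, 0], [0, 0, 0]],
  [[0, 0, 0], [0, 0, 0]],
], gripper=0.025)

```text
time_s: 24.85
position: [0.6053, -0.005, 0.0132]
tcp_rot: [[-0.99, -0.138, 0.0], [-0.138, 0.99, -0.0], [-0.0, -0.0, -1.0]]
force: [-0.1, -0.6, 1.4]
opening: 0.424
```

servo_tool([
  [[0, 0, -0.01], [0, 0, 0]],
  [[0, 0, -0.03], [0, 0, 0]],
  [[0, 0, -0.07], [0, 0, 0]],
  [[0, 0, -0.12], [0, 0, 0]],
  [[0, 0, -0.165], [0, 0, 0]],
  [[0.02, 0.05, -0.19], [0, 0, 0]],
  [[0.035, 0.09, -0.2], [0, 0, 0]],
  [[0.035, 0.09, -0.2], [0, 0, 0]],
  [[0.035, 0.09, -0.2], [0, 0, 0]],
])

```text
time_s: 25.98
position: [0.5581, 0.0795, 0.2138]
tcp_rot: [[-0.99, -0.139, 0.001], [-0.139, 0.99, -0.001], [-0.001, -0.001, -1.0]]
force: [-0.4, 0.1, -4.7]
opening: 0.424
```

Run:
```python
from h import *
import pickle
s=telemetry.read_state();print(s["position"],s["opening"]*.087,s["force"])
c=cap("wrist"); pickle.dump(c,open("w8.pkl","wb"));cv2.imwrite("pics/w8.png",c["pixels"])
move((.525,.314,s["position"][2]),98)
t=cap("top"); cv2.imwrite("pics/t8.png",t["pixels"])
```

```text
[0.55805853 0.07947152 0.21381767] 0.03691600051657268 [-0.41700041  0.09571504 -4.70631801]
shift [0.0006, 0.2374, -0.0005] turn [-0.0005, 0.0007, -0.0012] rows 3.8
```

View pics/w8.png

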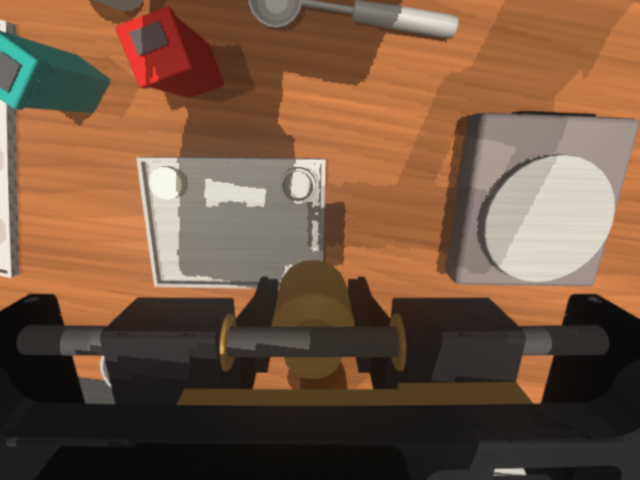

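Wrist view: weight held (315,300), platter ellipse centred about (550,218). I'll fit its circle numerically in both views.

Run:
```python
from h import *
import pickle
from scipy.optimize import least_squares
def fit(c,box,thr):
    x0,y0,x1,y1=box; im=c["pixels"].astype(int)[y0:y1,x0:x1]
    m=((im.min(2)>thr)&(im.max(2)-im.min(2)<45)).astype(np.uint8)
    m=cv2.morphologyEx(m,cv2.MORPH_OPEN,np.ones((3,3)))
    k=max(cv2.findContours(m,0,1)[0],key=cv2.contourArea); k=cv2.convexHull(k)[:,0]+[x0,y0]
    P=unproj(c,k,.055)[:,:2]
    f=least_squares(lambda q:np.hypot(*(P-q[:2]).T)-q[2],[*P.mean(0),.066],loss="soft_l1",f_scale=.001)
    print(f.x.round(4),len(P),np.abs(f.fun).max().round(4),cv2.boundingRect(k))
c=pickle.load(open("w8.pkl","rb"))
for t in (125,140,155): fit(c,(440,120,636,290),t)
t=cap("top")
for th in (140,155,170): fit(t,(125,205,220,315),th)
```

```text
[0.5152 0.3274 0.0893] 20 0.0391 (460, 120, 176, 165)
[0.5265 0.3149 0.0662] 37 0.0352 (486, 121, 130, 162)
[0.5269 0.3142 0.065 ] 47 0.0011 (486, 155, 129, 127)
[0.5235 0.3369 0.0727] 12 0.0431 (130, 219, 38, 74)
[0.5289 0.3159 0.0625] 19 0.041 (134, 221, 34, 62)
[0.5285 0.3154 0.0625] 23 0.0396 (134, 221, 34, 62)
```

servo_tool([
  [[0, 0.04, 0], [0, 0, 0]],
  [[0, 0.09, 0], [0, 0, 0]],
  [[0, 0.145, 0], [0, 0, 0]],
  [[-0.001, 0.195, 0], [0, 0, 0]],
  [[-0.0017, 0.23, 0], [0, 0, 0]],
  [[-0.0017, 0.237, 0], [0, 0, 0]],
  [[-0.0017, 0.237, 0.03], [0, 0, 0]],
  [[-0.0017, 0.237, 0.075], [0, 0, 0]],
  [[-0.0017, 0.237, 0.115], [0, 0, 0]],
  [[-0.0017, 0.237, 0.135], [0, 0, 0]],
  [[-0.0017, 0.237, 0.142], [0, 0, 0]],
  [[-0.0017, 0.237, 0.142], [0, 0, 0]],
])

```text
time_s: 27.62
position: [0.5278, 0.3136, 0.0709]
tcp_rot: [[-0.991, -0.137, -0.0], [-0.137, 0.991, -0.0], [0.0, -0.0, -1.0]]
force: [-0.7, 0.7, -4.2]
opening: 0.425
```

servo_tool([
  [[0, 0, 0.003], [0, 0, 0]],
  [[0, 0, 0.007], [0, 0, 0]],
  [[0, 0, 0.007], [0, 0, 0]],
  [[0, 0, 0.007], [0, 0, 0]],
])

```text
time_s: 28.12
position: [0.5271, 0.3145, 0.0643]
tcp_rot: [[-0.99, -0.138, 0.0], [-0.138, 0.99, 0.0], [-0.0, 0.0, -1.0]]
force: [0.3, -0.5, -4.9]
opening: 0.422
```

Not yet touching; going a little lower.

servo_tool([
  [[0, 0, 0.001], [0, 0, 0]],
  [[0, 0, 0.0015], [0, 0, 0]],
  [[0, 0, 0.0015], [0, 0, 0]],
])

```text
time_s: 28.5
position: [0.5272, 0.3145, 0.0641]
tcp_rot: [[-0.99, -0.138, 0.001], [-0.138, 0.99, 0.0], [-0.001, 0.0, -1.0]]
force: [-2.5, -1.1, 5.4]
opening: 0.426
```

servo_tool([
  [[0, 0, 0], [0, 0, 0]],
  [[0, 0, 0], [0, 0, 0]],
  [[0, 0, 0], [0, 0, 0]],
  [[0, 0, 0], [0, 0, 0]],
], gripper=0.062)

```text
time_s: 29.0
position: [0.5272, 0.3144, 0.0625]
tcp_rot: [[-0.99, -0.138, 0.0], [-0.138, 0.99, 0.0], [-0.0, 0.0, -1.0]]
force: [-0.6, -0.0, 1.0]
opening: 0.698
```

servo_tool([
  [[0, 0, -0.03], [0, 0, 0]],
  [[0, 0, -0.08], [0, 0, 0]],
  [[0, 0, -0.13], [0, 0, 0]],
  [[0, -0.05, -0.13], [0, 0, 0]],
  [[0, -0.11, -0.13], [0, 0, 0]],
  [[0, -0.11, -0.13], [0, 0, 0]],
  [[0, -0.11, -0.13], [0, 0, 0]],
])

```text
time_s: 29.88
position: [0.5423, 0.2055, 0.1925]
tcp_rot: [[-0.991, -0.137, -0.0], [-0.137, 0.991, 0.001], [0.0, 0.001, -1.0]]
force: [0.2, 0.3, 0.4]
opening: 0.716
```

Run:
```python
from h import *
s=telemetry.read_state();print(s["position"],s["opening"]*.087,s["force"])
c=cap("wrist"); t=cap("top")
a=cv2.resize(t["pixels"][190:345,120:240],(400,517)); b=cv2.resize(t["pixels"][160:345,410:560],(400,493))
cv2.imwrite("pics/t9.png",np.hstack([a[:493],b]))
print(proj(t,[(.527,.3145,.115),(.527,.3145,.055)]).round(1))
move((.6338,-.3235,s["position"][2]),98)
```

```text
[0.54225774 0.20551715 0.19248252] 0.06231751424147432 [0.20301806 0.26361797 0.39438352]
[[157.1 247.8]
 [167.2 253.9]]
shift [-0.0171, -0.5376, -0.0003] turn [0.0004, -0.0002, 0.0] rows 8.6
```

View pics/t9.png

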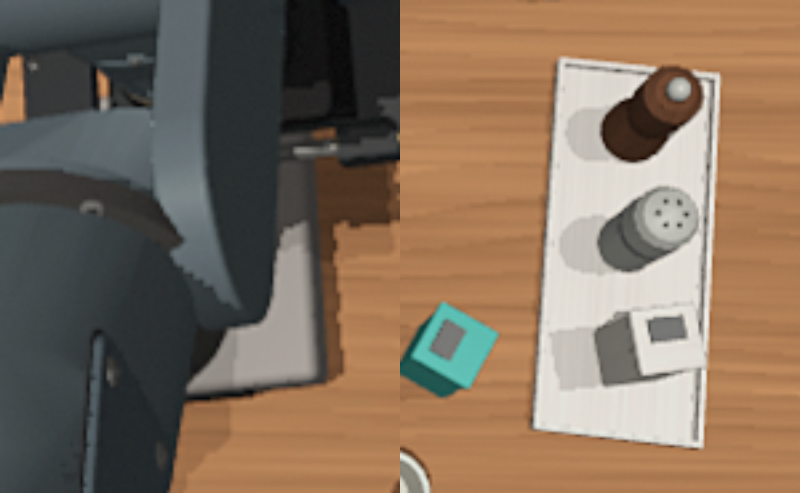

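Mill, shaker and tin all stand upright in the side tray. The arm hides the scale in this view, so I'll check it on the way. Next, fetch the mill.

servo_tool([
  [[-0.002, -0.05, 0], [0, 0, 0]],
  [[-0.004, -0.11, 0], [0, 0, 0]],
  [[-0.006, -0.17, 0], [0, 0, 0]],
  [[-0.008, -0.23, 0], [0, 0, 0]],
  [[-0.01, -0.29, 0], [0, 0, 0]],
  [[-0.012, -0.35, 0], [0, 0, 0]],
  [[-0.014, -0.41, 0], [0, 0, 0]],
  [[-0.016, -0.47, 0], [0, 0, 0]],
  [[-0.017, -0.52, 0], [0, 0, 0]],
  [[-0.017, -0.5376, 0], [0, 0, 0]],
  [[-0.017, -0.5376, 0], [0, 0, 0]],
  [[-0.017, -0.5376, 0], [0, 0, 0]],
])

```text
time_s: 31.48
position: [0.6333, -0.3219, 0.1922]
tcp_rot: [[-0.99, -0.14, -0.001], [-0.14, 0.99, 0.002], [0.001, 0.002, -1.0]]
force: [0.6, -0.1, -0.3]
opening: 0.711
```

Run:
```python
from h import *
s=telemetry.read_state();print(s["position"],s["opening"]*.087,s["force"])
t=cap("top")
cv2.imwrite("pics/t10.png",cv2.resize(t["pixels"][190:345,120:240],(400,517)))
move((.6337,-.3234,.0718),98)
```

```text
[ 0.63333217 -0.32190689  0.19220741] 0.061885209007765216 [ 0.57716957 -0.08706441 -0.2584684 ]
shift [-0.0002, -0.0017, 0.1206] turn [0.0015, -0.0008, 0.0013] rows 1.9
```

View pics/t10.png

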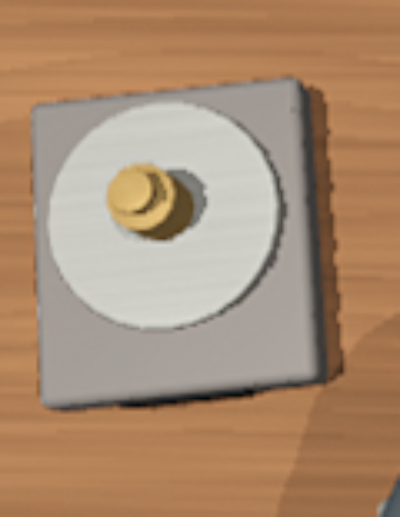

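The weight stands upright at the middle of the platter: weight base about (159,210), platter centre about (164,214), so within roughly 3 mm. Next, regrasp the mill.

servo_tool([
  [[0, 0, 0.04], [0, 0, 0]],
  [[0, 0, 0.08], [0, 0, 0]],
  [[0, 0, 0.105], [0, 0, 0]],
  [[0, 0, 0.12], [0, 0, 0]],
  [[0, 0, 0.12], [0, 0, 0]],
  [[0, 0, 0.12], [0, 0, 0]],
])

```text
time_s: 32.28
position: [0.6343, -0.3249, 0.074]
tcp_rot: [[-0.99, -0.139, 0.002], [-0.139, 0.99, -0.001], [-0.002, -0.002, -1.0]]
force: [-0.6, -0.1, 0.1]
opening: 0.718
```

servo_tool([
  [[0, 0, 0], [0, 0, 0]],
  [[0, 0, 0], [0, 0, 0]],
  [[0, 0, 0], [0, 0, 0]],
  [[0, 0, 0], [0, 0, 0]],
  [[0, 0, 0], [0, 0, 0]],
  [[0, 0, 0], [0, 0, 0]],
], gripper=0.03)

```text
time_s: 33.02
position: [0.6335, -0.3247, 0.0731]
tcp_rot: [[-0.99, -0.138, 0.001], [-0.138, 0.99, -0.0], [-0.0, -0.0, -1.0]]
force: [-0.5, 0.3, 5.8]
opening: 0.475
```

servo_tool([
  [[0, 0, -0.01], [0, 0, 0]],
  [[0, 0, -0.03], [0, 0, 0]],
  [[0, 0, -0.07], [0, 0, 0]],
  [[0, 0, -0.12], [0, 0, 0]],
  [[0, 0, -0.165], [0, 0, 0]],
  [[0, 0, -0.165], [0, 0, 0]],
  [[0, 0, -0.165], [0, 0, 0]],
])

```text
time_s: 33.9
position: [0.6325, -0.3241, 0.2369]
tcp_rot: [[-0.99, -0.138, -0.002], [-0.138, 0.99, 0.001], [0.001, 0.001, -1.0]]
force: [-0.3, -0.2, -3.2]
opening: 0.476
```

Run:
```python
from h import *
s=telemetry.read_state();print(s["position"],s["opening"]*.087,s["force"])
move((.5998,-.0598,s["position"][2]),97.9);move((.5998,-.0598,.0723),97.9)
```

```text
[ 0.63248362 -0.32407167  0.23689022] 0.041375682384577867 [-0.34152147 -0.15730544 -3.17389136]
shift [-0.0041, 0.2663, 0.0004] turn [0.0014, -0.0014, 0.0006] rows 4.3
shift [-0.0043, 0.266, 0.1649] turn [0.0014, -0.0014, 0.0006] rows 5.0
```

servo_tool([
  [[0, 0.045, 0], [0, 0, 0]],
  [[-0.001, 0.095, 0], [0, 0, 0]],
  [[-0.002, 0.15, 0], [0, 0, 0]],
  [[-0.003, 0.205, 0], [0, 0, 0]],
  [[-0.004, 0.25, 0], [0, 0, 0]],
  [[-0.004, 0.266, 0], [0, 0, 0]],
  [[-0.004, 0.266, 0.02], [0, 0, 0]],
  [[-0.004, 0.266, 0.06], [0, 0, 0]],
  [[-0.004, 0.266, 0.11], [0, 0, 0]],
  [[-0.004, 0.266, 0.145], [0, 0, 0]],
  [[-0.004, 0.266, 0.155], [0, 0, 0]],
  [[-0.004, 0.266, 0.155], [0, 0, 0]],
])

```text
time_s: 35.4
position: [0.6003, -0.0611, 0.0817]
tcp_rot: [[-0.99, -0.138, -0.002], [-0.138, 0.99, 0.0], [0.002, 0.0, -1.0]]
force: [-0.2, -1.2, -1.5]
opening: 0.473
```

servo_tool([
  [[0, 0, 0], [0, 0, 0]],
  [[0, 0, 0], [0, 0, 0]],
  [[0, 0, 0], [0, 0, 0]],
])

```text
time_s: 35.78
position: [0.6011, -0.0608, 0.0837]
tcp_rot: [[-0.99, -0.138, 0.002], [-0.138, 0.99, -0.001], [-0.002, -0.001, -1.0]]
force: [0.4, 0.2, -3.3]
opening: 0.475
```

Run:
```python
from h import *
s=telemetry.read_state();print(s["position"],s["force"])
move((.5998,-.0598,.0735),97.94)
```

```text
[ 0.60113942 -0.060785    0.08366433] [ 0.39351884  0.18323906 -3.30576367]
shift [0.0012, 0.0012, 0.0102] turn [-0.0008, 0.0018, -0.0] rows 0.2
```

servo_tool([
  [[0.001, 0.001, 0.003], [0, 0, 0]],
  [[0.001, 0.001, 0.007], [0, 0, 0]],
  [[0.001, 0.001, 0.0105], [0, 0, 0]],
  [[0.001, 0.001, 0.0105], [0, 0, 0]],
  [[0.001, 0.001, 0.0105], [0, 0, 0]],
])

```text
time_s: 36.4
position: [0.5994, -0.0597, 0.0731]
tcp_rot: [[-0.99, -0.138, 0.0], [-0.138, 0.99, 0.0], [-0.0, 0.0, -1.0]]
force: [-2.1, 1.2, 6.5]
opening: 0.473
```

Contact, within 0.5 mm of its pick pose. Releasing, then going to the shaker.

servo_tool([
  [[0, 0, 0], [0, 0, 0]],
  [[0, 0, 0], [0, 0, 0]],
  [[0, 0, 0], [0, 0, 0]],
  [[0, 0, 0], [0, 0, 0]],
], gripper=0.062)

```text
time_s: 36.9
position: [0.5995, -0.0599, 0.0719]
tcp_rot: [[-0.99, -0.138, -0.0], [-0.138, 0.99, 0.0], [0.0, 0.0, -1.0]]
force: [0.1, 0.1, -0.3]
opening: 0.703
```

Run:
```python
from h import *
s=telemetry.read_state();print(s["position"],s["opening"]*.087,s["force"])
move((.5497,-.3175,s["position"][2]+.12),97.94)
```

```text
[ 0.59945262 -0.05985246  0.07186629] 0.0611695467560516 [ 0.05029647  0.09354218 -0.32000394]
shift [0.0849, -0.2483, -0.12] turn [0.0, -0.0001, -0.0001] rows 4.6
```

servo_tool([
  [[0, 0, -0.04], [0, 0, 0]],
  [[0, 0, -0.09], [0, 0, 0]],
  [[0.01, -0.03, -0.12], [0, 0, 0]],
  [[0.03, -0.08, -0.12], [0, 0, 0]],
  [[0.05, -0.13, -0.12], [0, 0, 0]],
  [[0.065, -0.185, -0.12], [0, 0, 0]],
  [[0.08, -0.235, -0.12], [0, 0, 0]],
  [[0.085, -0.248, -0.12], [0, 0, 0]],
  [[0.085, -0.248, -0.12], [0, 0, 0]],
  [[0.085, -0.248, -0.12], [0, 0, 0]],
  [[0.085, -0.248, -0.12], [0, 0, 0]],
])

```text
time_s: 38.28
position: [0.5498, -0.3153, 0.1921]
tcp_rot: [[-0.99, -0.14, -0.0], [-0.14, 0.99, 0.001], [0.0, 0.001, -1.0]]
force: [-0.5, 0.1, 0.5]
opening: 0.711
```

servo_tool([
  [[0, 0, 0.04], [0, 0, 0]],
  [[0, 0, 0.08], [0, 0, 0]],
  [[0, 0, 0.105], [0, 0, 0]],
  [[0, 0, 0.12], [0, 0, 0]],
  [[0, 0, 0.12], [0, 0, 0]],
  [[0, 0, 0.12], [0, 0, 0]],
])

```text
time_s: 39.02
position: [0.5504, -0.3175, 0.0732]
tcp_rot: [[-0.99, -0.138, 0.002], [-0.138, 0.99, -0.001], [-0.002, -0.002, -1.0]]
force: [0.2, -0.4, -0.3]
opening: 0.71
```

servo_tool([
  [[0, 0, 0], [0, 0, 0]],
  [[0, 0, 0], [0, 0, 0]],
  [[0, 0, 0], [0, 0, 0]],
  [[0, 0, 0], [0, 0, 0]],
  [[0, 0, 0], [0, 0, 0]],
  [[0, 0, 0], [0, 0, 0]],
], gripper=0.03)

```text
time_s: 39.78
position: [0.5498, -0.3173, 0.0726]
tcp_rot: [[-0.99, -0.138, 0.001], [-0.138, 0.99, -0.0], [-0.001, -0.001, -1.0]]
force: [-0.2, 0.3, 5.7]
opening: 0.496
```

servo_tool([
  [[0, 0, -0.01], [0, 0, 0]],
  [[0, 0, -0.03], [0, 0, 0]],
  [[0, 0, -0.07], [0, 0, 0]],
  [[0, 0, -0.12], [0, 0, 0]],
  [[0, 0, -0.165], [0, 0, 0]],
  [[0, 0, -0.165], [0, 0, 0]],
  [[0, 0, -0.165], [0, 0, 0]],
  [[0, 0, -0.165], [0, 0, 0]],
])

```text
time_s: 40.78
position: [0.5482, -0.3162, 0.2345]
tcp_rot: [[-0.99, -0.138, -0.004], [-0.138, 0.99, 0.003], [0.004, 0.004, -1.0]]
force: [0.2, 0.6, -3.1]
opening: 0.492
```

Run:
```python
from h import *
s=telemetry.read_state();print(s["position"],s["opening"]*.087,s["force"])
move((.5861,.0562,s["position"][2]),97.94)
```

```text
[ 0.54817587 -0.31617708  0.23447738] 0.042815785256662256 [ 0.2430573   0.55132985 -3.1323791 ]
shift [-0.0889, 0.3636, 0.0011] turn [0.0038, -0.0035, -0.0002] rows 6.0
```

servo_tool([
  [[-0.01, 0.045, 0], [0, 0, 0]],
  [[-0.02, 0.095, 0], [0, 0, 0]],
  [[-0.035, 0.15, 0], [0, 0, 0]],
  [[-0.05, 0.205, 0], [0, 0, 0]],
  [[-0.065, 0.26, 0], [0, 0, 0]],
  [[-0.08, 0.315, 0], [0, 0, 0]],
  [[-0.0877, 0.35, 0], [0, 0, 0]],
  [[-0.0877, 0.3645, 0.01], [0, 0, 0]],
  [[-0.0877, 0.3645, 0.06], [0, 0, 0]],
  [[-0.0877, 0.3645, 0.11], [0, 0, 0]],
  [[-0.0877, 0.3645, 0.145], [0, 0, 0]],
  [[-0.0877, 0.3645, 0.155], [0, 0, 0]],
])

```text
time_s: 42.28
position: [0.5831, 0.0551, 0.0784]
tcp_rot: [[-0.991, -0.137, -0.008], [-0.137, 0.991, 0.0], [0.008, 0.001, -1.0]]
force: [0.2, 0.9, -2.6]
opening: 0.493
```

servo_tool([
  [[0, 0, 0], [0, 0, 0]],
  [[0, 0, 0], [0, 0, 0]],
  [[0, 0, 0], [0, 0, 0]],
  [[0, 0, 0], [0, 0, 0]],
  [[0, 0, 0], [0, 0, 0]],
])

```text
time_s: 42.9
position: [0.5863, 0.056, 0.0826]
tcp_rot: [[-0.99, -0.138, 0.001], [-0.138, 0.99, -0.0], [-0.001, -0.0, -1.0]]
force: [0.6, 0.1, -1.6]
opening: 0.493
```

Run:
```python
from h import *
s=telemetry.read_state();print(s["position"],s["force"])
move((.5861,.0562,.0728),97.94)
```

```text
[0.58626335 0.05599725 0.08260639] [ 0.58590919  0.09721765 -1.58904051]
shift [0.0001, 0.0002, 0.0098] turn [-0.0003, 0.0009, 0.0002] rows 0.2
```

servo_tool([
  [[0, 0, 0.003], [0, 0, 0]],
  [[0, 0, 0.007], [0, 0, 0]],
  [[0, 0, 0.0103], [0, 0, 0]],
  [[0, 0, 0.0103], [0, 0, 0]],
  [[0, 0, 0.0103], [0, 0, 0]],
])

```text
time_s: 43.52
position: [0.5861, 0.056, 0.0727]
tcp_rot: [[-0.99, -0.138, 0.0], [-0.138, 0.99, -0.0], [-0.0, -0.0, -1.0]]
force: [-1.0, 0.3, 5.3]
opening: 0.496
```

servo_tool([
  [[0, 0, 0], [0, 0, 0]],
  [[0, 0, 0], [0, 0, 0]],
  [[0, 0, 0], [0, 0, 0]],
  [[0, 0, 0], [0, 0, 0]],
], gripper=0.062)

```text
time_s: 44.02
position: [0.586, 0.0559, 0.0716]
tcp_rot: [[-0.99, -0.138, -0.0], [-0.138, 0.99, -0.0], [0.0, 0.0, -1.0]]
force: [0.7, -0.0, -0.1]
opening: 0.703
```

Run:
```python
from h import *
s=telemetry.read_state();print(s["position"],s["opening"]*.087,s["force"])
move((.4657,-.3118,s["position"][2]+.12),97.94)
```

```text
[0.58600516 0.05591489 0.07157693] 0.06118105888234055 [ 0.69761548 -0.04145737 -0.13975239]
shift [0.1699, -0.3476, -0.12] turn [0.0, -0.0002, -0.0001] rows 6.5
```

servo_tool([
  [[0, 0, -0.04], [0, 0, 0]],
  [[0, 0, -0.09], [0, 0, 0]],
  [[0.015, -0.03, -0.12], [0, 0, 0]],
  [[0.04, -0.08, -0.12], [0, 0, 0]],
  [[0.065, -0.135, -0.12], [0, 0, 0]],
  [[0.09, -0.19, -0.12], [0, 0, 0]],
  [[0.115, -0.24, -0.12], [0, 0, 0]],
  [[0.14, -0.29, -0.12], [0, 0, 0]],
  [[0.165, -0.335, -0.12], [0, 0, 0]],
  [[0.17, -0.3473, -0.12], [0, 0, 0]],
  [[0.17, -0.3473, -0.12], [0, 0, 0]],
  [[0.17, -0.3473, -0.12], [0, 0, 0]],
])

```text
time_s: 45.52
position: [0.4658, -0.3098, 0.1916]
tcp_rot: [[-0.99, -0.139, -0.0], [-0.139, 0.99, 0.001], [0.0, 0.001, -1.0]]
force: [-0.4, -0.3, 0.8]
opening: 0.713
```

servo_tool([
  [[0, 0, 0.04], [0, 0, 0]],
  [[0, 0, 0.08], [0, 0, 0]],
  [[0, 0, 0.11], [0, 0, 0]],
  [[0, 0, 0.125], [0, 0, 0]],
  [[0, 0, 0.125], [0, 0, 0]],
  [[0, 0, 0.125], [0, 0, 0]],
])

```text
time_s: 46.28
position: [0.4665, -0.3117, 0.0678]
tcp_rot: [[-0.99, -0.139, 0.002], [-0.139, 0.99, -0.002], [-0.001, -0.002, -1.0]]
force: [-0.2, -0.5, 0.1]
opening: 0.711
```

servo_tool([
  [[0, 0, 0], [0, 0, 0]],
  [[0, 0, 0], [0, 0, 0]],
  [[0, 0, 0], [0, 0, 0]],
  [[0, 0, 0], [0, 0, 0]],
  [[0, 0, 0], [0, 0, 0]],
  [[0, 0, 0], [0, 0, 0]],
], gripper=0.03)

```text
time_s: 47.02
position: [0.4659, -0.3119, 0.0673]
tcp_rot: [[-0.99, -0.138, 0.001], [-0.138, 0.99, -0.001], [-0.001, -0.001, -1.0]]
force: [0.1, -0.8, 6.0]
opening: 0.503
```

servo_tool([
  [[0, 0, -0.01], [0, 0, 0]],
  [[0, 0, -0.03], [0, 0, 0]],
  [[0, 0, -0.07], [0, 0, 0]],
  [[0, 0, -0.12], [0, 0, 0]],
  [[0, 0, -0.165], [0, 0, 0]],
  [[0, 0, -0.165], [0, 0, 0]],
  [[0, 0, -0.165], [0, 0, 0]],
  [[0, 0, -0.165], [0, 0, 0]],
])

```text
time_s: 48.02
position: [0.4645, -0.3104, 0.2297]
tcp_rot: [[-0.99, -0.138, -0.003], [-0.138, 0.99, 0.003], [0.003, 0.004, -1.0]]
force: [0.3, 0.1, -1.7]
opening: 0.496
```

Run:
```python
from h import *
s=telemetry.read_state();print(s["position"],s["opening"]*.087,s["force"])
move((.5466,-.0096,s["position"][2]),97.94)
```

```text
[ 0.46448867 -0.31038704  0.22972209] 0.0431864983737036 [ 0.30564151  0.0920219  -1.69925157]
shift [-0.1228, 0.2866, 0.0007] turn [0.0038, -0.0028, -0.0001] rows 5.0
```

servo_tool([
  [[-0.02, 0.045, 0], [0, 0, 0]],
  [[-0.04, 0.095, 0], [0, 0, 0]],
  [[-0.06, 0.145, 0], [0, 0, 0]],
  [[-0.08, 0.195, 0], [0, 0, 0]],
  [[-0.105, 0.245, 0], [0, 0, 0]],
  [[-0.1217, 0.288, 0], [0, 0, 0]],
  [[-0.1217, 0.288, 0], [0, 0, 0]],
  [[-0.1217, 0.288, 0.04], [0, 0, 0]],
  [[-0.1217, 0.288, 0.09], [0, 0, 0]],
  [[-0.1217, 0.288, 0.13], [0, 0, 0]],
  [[-0.1217, 0.288, 0.15], [0, 0, 0]],
  [[-0.1217, 0.288, 0.155], [0, 0, 0]],
])

```text
time_s: 49.52
position: [0.5446, -0.0102, 0.0744]
tcp_rot: [[-0.991, -0.137, -0.005], [-0.137, 0.991, 0.001], [0.005, 0.002, -1.0]]
force: [0.2, 0.5, -1.7]
opening: 0.496
```

servo_tool([
  [[0, 0, 0], [0, 0, 0]],
  [[0, 0, 0], [0, 0, 0]],
  [[0, 0, 0], [0, 0, 0]],
  [[0, 0, 0], [0, 0, 0]],
  [[0, 0, 0], [0, 0, 0]],
])

```text
time_s: 50.15
position: [0.5465, -0.0094, 0.0771]
tcp_rot: [[-0.99, -0.138, 0.001], [-0.138, 0.99, -0.0], [-0.001, -0.0, -1.0]]
force: [0.3, 0.3, -1.7]
opening: 0.498
```

Run:
```python
from h import *
s=telemetry.read_state();print(s["position"],s["force"])
move((.5466,-.0096,.0667),97.94)
```

```text
[ 0.54652099 -0.00941083  0.07709341] [ 0.34765989  0.29923573 -1.7298695 ]
shift [-0.0, -0.0002, 0.0104] turn [-0.0002, 0.0006, 0.0001] rows 0.2
```

servo_tool([
  [[0, 0, 0.003], [0, 0, 0]],
  [[0, 0, 0.007], [0, 0, 0]],
  [[0, 0, 0.0105], [0, 0, 0]],
  [[0, 0, 0.0105], [0, 0, 0]],
  [[0, 0, 0.0105], [0, 0, 0]],
])

```text
time_s: 50.78
position: [0.5467, -0.0096, 0.0673]
tcp_rot: [[-0.99, -0.138, 0.001], [-0.138, 0.99, -0.0], [-0.001, -0.0, -1.0]]
force: [-1.6, -0.8, 7.6]
opening: 0.498
```

servo_tool([
  [[0, 0, 0], [0, 0, 0]],
  [[0, 0, 0], [0, 0, 0]],
  [[0, 0, 0], [0, 0, 0]],
  [[0, 0, 0], [0, 0, 0]],
], gripper=0.06)

```text
time_s: 51.28
position: [0.5463, -0.0094, 0.066]
tcp_rot: [[-0.99, -0.138, -0.0], [-0.138, 0.99, 0.0], [0.0, 0.0, -1.0]]
force: [0.1, -0.0, -0.7]
opening: 0.684
```

servo_tool([
  [[0, 0, -0.04], [0, 0, 0]],
  [[0, 0, -0.09], [0, 0, 0]],
  [[0, 0, -0.15], [0, 0, 0]],
  [[-0.006, 0, -0.21], [0, 0, 0.02]],
  [[-0.0122, 0, -0.236], [0, 0, 0.031]],
  [[-0.0122, 0, -0.236], [0, 0, 0.031]],
  [[-0.0122, 0, -0.236], [0, 0, 0.031]],
  [[-0.0122, 0, -0.236], [0, 0, 0.031]],
  [[-0.0122, 0, -0.236], [0, 0, 0.031]],
])

```text
time_s: 52.4
position: [0.5577, -0.0077, 0.3008]
tcp_rot: [[-0.994, -0.107, -0.003], [-0.107, 0.994, 0.001], [0.003, 0.001, -1.0]]
force: [0.8, -0.6, -1.0]
opening: 0.688
```

Run:
```python
from h import *
import pickle
s=telemetry.read_state();print(s["position"],np.array(s["tcp_rot"])[0,1])
c=cap("wrist"); o=pickle.load(open("w2.pkl","rb")); pickle.dump(c,open("w11.pkl","wb"))
f=lambda c:cv2.resize(c["pixels"][120:280,225:395],None,fx=2.3,fy=2.3,interpolation=cv2.INTER_CUBIC)
cv2.imwrite("pics/w11.png",np.hstack([f(o),f(c)]))
```

```text
[ 0.55772009 -0.00769864  0.30077752] -0.10721428567817845
```

View pics/w11.png

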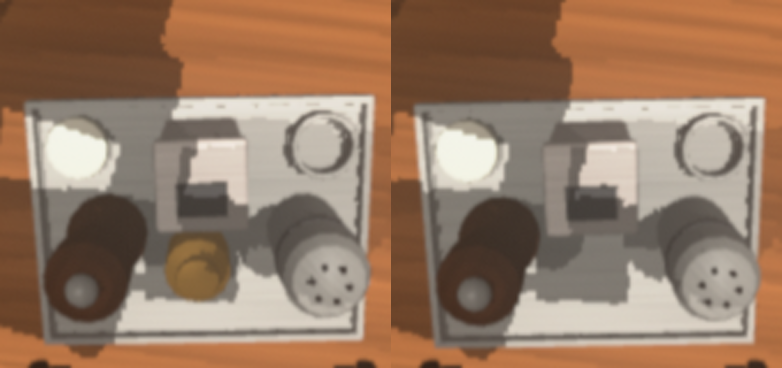

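Side by side, before and after: the tin (200,190), mill ball (81,292) and shaker (330,287) match the start picture. Once the common camera shift of about 2 px is allowed for, the differences are about 1 mm, and all three are upright. The gripper touches nothing, so I'm handing in.

```bash
python3 -c "
from h import *
print(telemetry.read_state()['time_s']); print(order.hand_in())"
```

```text
52.45
the job is handed in; nothing more can be done
None
```

The job is done and handed in at 52.5 s of the 147 s allowed.

I stood the tin, shaker and mill upright on the side tray. While all three waited there, I stood the weight on the scale's platter. Then I put the mill, shaker and tin back in the caddy at the poses where I had picked them up.

**Last checks:**
- **Returned items:** Wrist pictures from before and after, taken from nearly the same pose, show all three upright and within about 1 mm of where they started.
- **Weight:** A top picture showed it upright at the middle of the platter, about 3 mm off at most. I took that just after placing it and did not look again at the end; the arm did not go near the scale afterwards.
- **Forces:** The readings I took stayed below 10 N.

**One disagreement:** The top and wrist cameras differed by about 3.5 mm in y. The close-up with the fingers around the tin agreed with the wrist camera, so I used the wrist values.

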